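# Centre the caseback die on the bench anvil

## Robot

A 6-joint arm with a two-finger parallel gripper is mounted at the origin on the work surface. World frame = base frame: x ahead of the robot, y to its left, z up, the work surface at z = 0. Lengths are in m, angles in degrees, forces in N, time in s.
With the tool pointing down it reaches from about 0.375 to 0.9 m from the base axis. Payload 3.1 kg.
Tool frame: the origin (TCP) lies between the finger pads; the fingertips stand 11 mm ahead of it and the grasp point (between the pads) lies 8 mm behind it; x points along the fingers, y is the direction in which the jaws open and shut, and the axes are right-handed (so a half turn about x gives the same grasp; the last joint's range is limited). The gripper opens to 87 mm and grips with 3 to 60 N. Pads are 19 mm wide; open, the fingers measure 117 mm over their backs; the gripper's body (75 mm by 190 mm) begins 51 mm behind the grasp point.
Start: joints at [-10.227, 30.224, 82.088, -0, 67.689, -10.227], TCP at [0.625, 0, 0.234] pointing down, gripper open.
Joint ranges: [-176.69, 176.69], [-43.24, 126.21], [12.49, 139.97], [-82, 262], [0, 151.66], [-163.58, 163.58]. Speed limits (degrees/s): [159.86, 159.86, 180, 180, 180, 180].

## Interface

Orientations are given as a 3x3 rotation matrix whose columns are the frame's x, y, z axes.
In Python, from rig import bot gives the robot as it stands.
- The arm moves only by the shell command python3 -m inch 'ROWS' [OPENING]. ROWS is a JSON object of lists of equal length, an entry for each row: "dp": the shift along the tool's x, y, z in mm, a list of three; "yaw": the turn about the tool's x in degrees. In form: {"dp": [[tx, ty, tz], ...], "yaw": [yaw, ...]}. A call has 1 to 20 rows; each row shifts and turns the commanded pose from where the row before left it, along the tool's axes as they then stand; what a row does not reach is not made up. A row lasts 1/12 s, in which the tool goes at most 41.7 mm and 7.16 degrees, less where a joint would pass 70% of its speed; a pose out of reach is approached as far as the arm can. A call is refused whole if a number of a shift passes 41.7 or a number of a turn 7.16, either way. A call with a gripper value outside its range is refused whole. OPENING is the finger opening in mm, from 0 to 87, set as the call begins (- or left out, the last holds). The fingers move at their own pace and stop on an object; the grip force is fixed at half the most. Time passes only in rows, so rows that do not move let the fingers close. It gives the time, the measured TCP pose, the force and the opening at its end, in the units of the state.
- bot.read_state(): the state, without advancing time (a new reading comes with each control period).
- bot.capture(name): name is "scene" or "side" or "wrist"; returns a dict with "color" (420x560x3 uint8, red, green, blue), "intrinsics" (3x3 intrinsics, pixels), "k1" (the pictures are not rectified: a ray, as slopes to the right and down, at radius r is drawn at 1 + k1 r^2 times it, then the intrinsics apply), "pose" (4x4, takes a point from camera to world coordinates). Camera axes: x right, y down, z forward; pixel columns grow to the right and rows downward; lengths in m; the calibration is good to about 2 mm. A picture is of the moment at which its call begins. There is no depth.
- bot.hand_in(): hands the job in, once; it reports no verdict.
The state is a dict: "time_s": time; "joint_positions": joint angles; "qvel": joint speeds; "tau": joint torques, N m; "position": TCP position; "tcp_rot": TCP orientation; "force": force on the tool from outside, world axes, zero at the start; "moment": the same for the moment, N m; "opening": opening from 0.0 (shut) to 1.0 (fully open).
Only numpy, scipy, OpenCV 4.12 (cv2) and the standard library are available. Lean on these libraries where they do the work, as an engineer would, in place of code of your own. Each camera call takes 0.05 s, during which the arm holds its last target.

## Task

The grey caseback die stands off-centre on its narrow stub on the round bronze anvil. With light fingertip taps or pushes against its side, centre it on the anvil face, without gripping or lifting it and without tipping it over or knocking it off. Leave it standing upright and let go, and leave the watch and the screwdriver where they lie.

Things in the scene. Friction and masses are not known exactly. Their poses are not given: they have to be found in the camera images.
- die: the work: round grey plastic cup on a narrow steel stub, 40 to 80 g, 32 mm tall. Stub 18 mm diameter, up to 14 mm; cup above it, widest (40 mm diameter) 17 mm above the foot, 36 mm at the top rim, 35 mm at its underside. Origin: centre of the stub's underside, z up. Slides easily on the anvil (friction about 0.3) if pushed at the widest line or lower; pushed near the top it may rock over.
- anvil: round bronze bench anvil, screwed down and immovable, 48 mm tall: foot flange 104 mm diameter and 10 mm high, narrow waist, flat round face 76 mm diameter with a thin scribed ring of 60 mm diameter around its centre. Origin at the centre of its underside, on the shelf.
- anvil_face (a point): centre of the anvil's flat top face, 48 mm above the shelf; the die's axis belongs over this point. The die starts 15 to 25 mm off, in any direction.
- watch: silver cuff watch, an open oval steel band about 67 by 50 mm and 26 mm tall, resting on its edge on the shelf to the robot's right. Loose, 90 g. Origin at the middle of the oval on the shelf, z up. Leave it alone.
- screwdriver: small screwdriver 130 mm long lying on the shelf left of the anvil, origin under its middle, x along it towards the blade. Loose. Leave it alone.
- dieset: grey plastic rack of five other dies, fixed, 100 x 160 mm, 36 mm tall over the dies, to the right beyond the anvil. Origin at the centre of its underside. Not part of the job.
- bin: fixed lidded steel bin for spent cells, 170 x 150 mm and 110 mm tall, to the left beyond the anvil; a stainless chute 60 mm wide rises from its lid to the left (its +y side), up to 245 mm above the shelf and 220 mm from the bin's origin. Origin at the centre of the bin's underside. Not part of the job.
Things that resemble listed ones, but are neither listed nor needed, are in the scene too. There is more than one size of the anvil; the job needs the largest.

How it is judged (in metres and radians):
At the end, for the whole second after the job is handed in: The die stands upright (within 0.06 rad), at rest, its stub flat on the anvil face (within 2 mm of height) and its axis within 6 mm of the centre of the face; the watch and the screwdriver are within 10 mm of where they lay (horizontal distance between die and anvil_face below 0.006 m and z of die in the frame of anvil_face between -0.002 and 0.002 m and angle between die's own z axis and vertical below 0.06 rad and linear speed of die below 0.01 m/s and distance of each of watch, screwdriver from where it was at the start of the episode below 0.01 m); the robot touches nothing.
It fails at once if the die tips over (leans more than 0.4 rad) (angle between die's own z axis and vertical above 0.4 rad).
It fails at once if the die is knocked off the anvil (z of die in the frame of anvil_face below -0.005 m).
It fails at once if the die is lifted more than 6 mm off the face (z of die in the frame of anvil_face above 0.006 m).
It fails at once if the die is gripped or struck hard (more than 12 N from the fingers) (contact force between the fingers and die above 12 N).
It fails at once if the watch or the screwdriver is disturbed (moved more than 15 mm) (distance of any of watch, screwdriver from where it was at the start of the episode above 0.015 m).
It also fails if it takes over 45 s, if anything falls off the work surface, if the arm or the gripper's body presses on something with over 40 N, if the wrist force passes 120 N, or if a joint passes its speed limit or range.

## Working session

There is one attempt and no reset: what is moved stays moved. The work goes in short steps, Python scripts to look and compute and a shell command to move; the robot and the scene stay as the last step left them, time stands still between calls to the robot, and variables do not carry over. Pictures are saved under pics/ and viewed, and the job is handed in when it is done.

```bash
ls; mkdir -p pics; cat > h.py <<'E'
import numpy as np, cv2
from rig import bot
def snap(n,f):
    c=bot.capture(n); cv2.imwrite('pics/'+f+'.png',cv2.cvtColor(c['color'],cv2.COLOR_RGB2BGR))
    np.savez('pics/'+f+'.npz',**{k:np.array(c[k]) for k in('color','intrinsics','k1','pose')}); return c
def load(f): return dict(np.load('pics/'+f+'.npz'))
def ray(c,u,v):
    K=np.array(c['intrinsics']);k=float(c['k1'])
    D=np.array([k,0,0,0,0.])
    p=cv2.undistortPoints(np.array([[[u,v]]],float),K,D,)[0,0]
    P=np.array(c['pose']); return P[:3,3],P[:3,:3]@np.array([p[0],p[1],1])
def plane(c,u,v,z):
    o,d=ray(c,u,v); return o+d*(z-o[2])/d[2]
def proj(c,X):
    P=np.linalg.inv(np.array(c['pose'])); q=P[:3,:3]@np.array(X,float)+P[:3,3]
    s=q[:2]/q[2]; s=s*(1+float(c['k1'])*(s@s)); K=np.array(c['intrinsics']); return K[:2,:2]@s+K[:2,2]
E
python3 - <<'E'
from h import *
for n in('scene','side','wrist'):
    c=snap(n,n+'0'); print(n,c['intrinsics'],c['k1'],np.round(c['pose'],3))
s=bot.read_state(); print(s['time_s'],s['position'],s['tcp_rot'],s['force'],s['opening'])
E
```

```text
pics
scene [[546.90819497   0.         287.26669947]
 [  0.         546.90819497 211.11368674]
 [  0.           0.           1.        ]] -0.02858323456783646 [[-0.711  0.61  -0.35   1.026]
 [ 0.703  0.608 -0.368  0.529]
 [-0.012 -0.507 -0.862  1.253]
 [ 0.     0.     0.     1.   ]]
side [[462.13406663   0.         288.64817937]
 [  0.         462.13406663 206.80996474]
 [  0.           0.           1.        ]] -0.14057664879350196 [[ 0.984 -0.085  0.155  0.342]
 [-0.176 -0.481  0.859 -1.01 ]
 [ 0.002 -0.872 -0.489  0.654]
 [ 0.     0.     0.     1.   ]]
wrist [[339.2674247    0.         279.31193243]
 [  0.         339.2674247  216.95608797]
 [  0.           0.           1.        ]] 0.009620934804253896 [[ 1.    -0.    -0.001  0.625]
 [-0.    -0.963 -0.27   0.074]
 [-0.001  0.27  -0.963  0.384]
 [ 0.     0.     0.     1.   ]]
0.15 [6.24459156e-01 9.57255061e-05 2.32779407e-01] [[-1.68653338e-03  9.99998577e-01 -3.73351467e-05]
 [ 2.55257337e-04 -3.69046980e-05 -9.99999967e-01]
 [-9.99998545e-01 -1.68654285e-03 -2.55194733e-04]] [ 0.10951838 -0.68806337 -1.04089004] 0.9995909492309782
```

View pics/scene0.png

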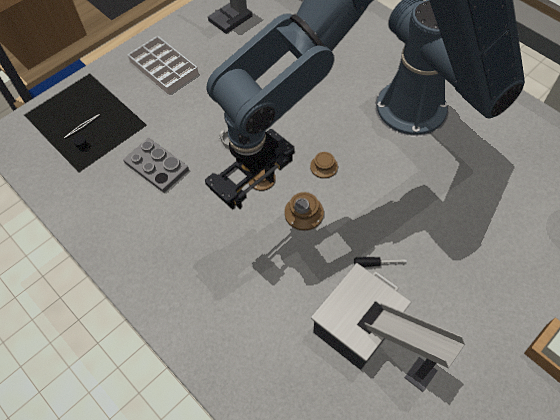

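View pics/side0.png

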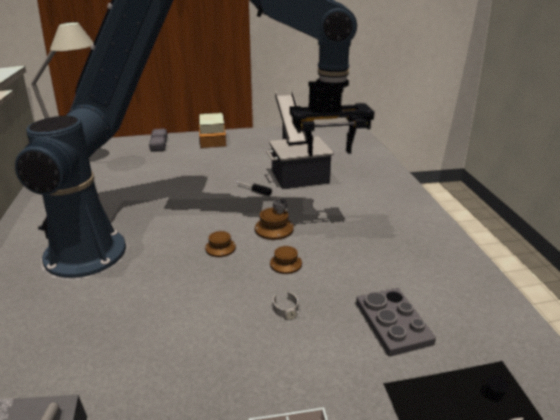

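View pics/wrist0.png

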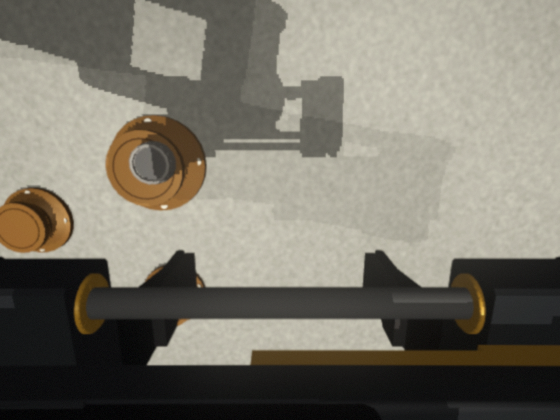

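Three bronze anvils are visible. In the wrist view they are at (157,162) with a grey cup on it, (32,220), and (175,295), which is half hidden. The first looks largest and is the only one carrying the die. I'll confirm that with an enlarged crop.

```bash
python3 - <<'E'
from h import *
w=cv2.imread('pics/wrist0.png');s=cv2.imread('pics/scene0.png');d=cv2.imread('pics/side0.png')
a=cv2.resize(w[105:220,95:215],(400,383),interpolation=3);b=cv2.resize(s[180:240,270:340],(400,343),interpolation=3)
d=cv2.resize(d[190:250,240:310],(400,343),interpolation=3)
o=np.zeros((383,800,3),np.uint8);o[:383,:400]=a;o[:343,400:]=b
cv2.imwrite('pics/crop0.png',o);cv2.imwrite('pics/crop0d.png',d)
E
```

```text
(no output)
```

View pics/crop0.png

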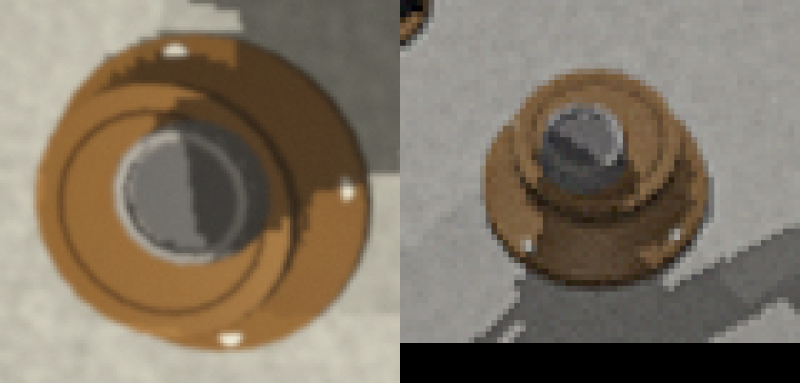

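View pics/crop0d.png

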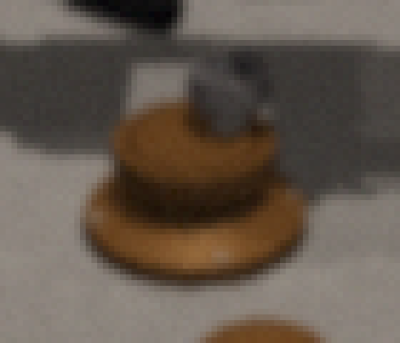

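```bash
python3 - <<'E'
from h import *
c=load('wrist0')
A=plane(c,143.6,168,.048)
print('ring ctr',A)
for t in [(95+60/3.33,105+63),(95+265/3.33,168),(143.6,105+108/3.33),(143.6,105+312/3.33)]:
    print(np.hypot(*(plane(c,*t,.048)-A)[:2]))
D=plane(c,149.3,162.6,.080);print('die',D)
for t in [(95+115/3.33,162.6),(95+247/3.33,162.6),(149.3,105+122/3.33),(149.3,105+262/3.33)]:
    print(np.hypot(*(plane(c,*t,.08)-D)[:2]))
# flange ellipse mask
hsv=cv2.cvtColor(c['color'],cv2.COLOR_RGB2HSV);m=((hsv[...,1]>120)).astype(np.uint8);m[:, :90]=0;m[225:]=0;m[:,220:]=0
k=max(cv2.findContours(m,0,1)[0],key=cv2.contourArea);e=cv2.fitEllipse(k);print(e,plane(c,*e[0],.005), A)
img=c['color'][...,::-1].copy()
for R,z,C in((.03,.048,A),(.038,.048,A),(.052,.01,A),(.018,.08,D),(.009,.048,D)):
    for a in np.linspace(0,2*np.pi,150):
        q=proj(c,[C[0]+R*np.cos(a),C[1]+R*np.sin(a),z]);q=(q*8).astype(int)
        cv2.circle(img,tuple(int(x) for x in q),4,(255,255,0),-1,shift=3)
cv2.imwrite('pics/o0.png',cv2.resize(img[105:220,95:215],None,fx=5,fy=5))
E
```

```text
ring ctr [0.49056146 0.02964335 0.048     ]
0.03006549875485599
0.030509238176335007
0.029536784349115816
0.031156722880779652
die [0.50894854 0.03862754 0.08      ]
0.017515402485029686
0.017630413995134868
0.018299100796695833
0.019030995918188666
((155.48068237304688, 162.48126220703125), (91.06165313720703, 98.59261322021484), 109.65290832519531) [0.48715115 0.03012261 0.005     ] [0.49056146 0.02964335 0.048     ]
```

View pics/o0.png

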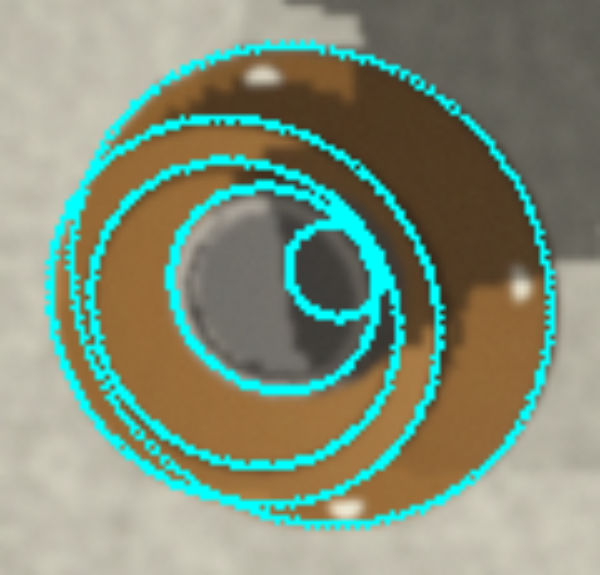

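The overlay matches the scribed ring, face, flange and rim circles. In the wrist view the anvil centre is near (143.6,168) and the die rim centre near (149.3,162.6), so this is the largest anvil. Next I'll work out the bin clearance and the move distances.

```bash
python3 - <<'E'
from h import *
c=load('scene0')
for p,z in[((313,318),.11),((360,265),.11),((411,300),.11),((373,318),.2),((463,345),.245)]:print(p,plane(c,*p,z))
for C in([.4906,.0296,.048],[.509,.0385,.08]):print(proj(c,C))
A=np.array([.4906,.0296]);D=np.array([.509,.0386]);d=D-A;n=np.linalg.norm(d);u=d/n;print(n,np.degrees(np.arctan2(*d[::-1])))
s=bot.read_state();T=s['position'][:2];R=np.array(s['tcp_rot'])
tgt=D-u*12   # straddle: clear of both pads
print('hover tcp',tgt,'delta tool axes mm (before yaw)',1e3*R.T@np.r_[tgt-T,0.066-s['position'][2]])
E
```

```text
(313, 318) [0.71293457 0.27282174 0.11      ]
(360, 265) [0.54576413 0.26109536 0.11      ]
(411, 300) [0.52991684 0.39733636 0.11      ]
(373, 318) [0.65266413 0.37801204 0.2       ]
(463, 345) [0.58978966 0.5382466  0.245     ]
[304.22247263 203.50732978]
[301.81147961 203.4635795 ]
0.020483163818121482 26.064664078285727
hover tcp [-10.27058473  -5.23402297] delta tool axes mm (before yaw) [   183.81797211 -10894.55394298   5234.56784848]
```

```bash
python3 -m inch '{"dp":[[0,-20,-6],[0,-20,-6],[0,-20,-6],[0,-20,-6],[0,-20,-6],[0,-18,-7],[0,0,0],[0,0,0]],"yaw":[0,0,0,0,0,0,0,0]}' 87
python3 -m inch '{"dp":[[15,0,0],[15,0,0],[15,0,0],[15,0,0],[15,0,0],[0,0,0],[0,0,0]],"yaw":[-6.5,-6.5,-6.5,-6.5,0,0,0]}'
python3 - <<'E'
from h import *
snap('wrist','wrist1');snap('scene','scene1');s=bot.read_state();print(s['position'],s['tcp_rot'],s['force'],s['joint_positions'])
E
```

```text
time_s: 0.82
position: [0.5066, 0.0373, 0.2336]
tcp_rot: [[0.0, 1.0, 0.001], [-0.0, 0.001, -1.0], [-1.0, 0.0, 0.0]]
force: [-0.4, 0.5, 0.7]
opening: 0.999
time_s: 1.4
position: [0.5079, 0.0366, 0.1579]
tcp_rot: [[-0.001, 0.899, 0.438], [0.0, 0.438, -0.899], [-1.0, -0.001, -0.0]]
force: [0.1, -0.4, 0.5]
opening: 0.999
[0.50837321 0.03667    0.15913011] [[ 1.93094925e-03  8.98994584e-01  4.37955488e-01]
 [-3.40220295e-04  4.37956870e-01 -8.98995920e-01]
 [-9.99998078e-01  1.58691415e-03  1.15152869e-03]] [-0.34850929  0.40622795 -0.20319368] [-8.45103604e+00  2.76948474e+01  1.02829068e+02 -3.98243602e-03
  4.93637863e+01 -3.44220221e+01]
```

View pics/wrist1.png

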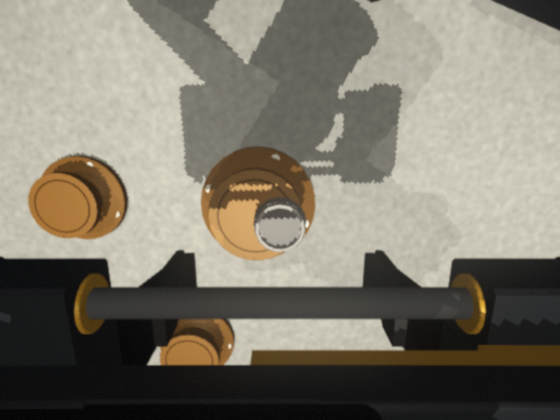

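The hand is turned so the jaw axis runs along the offset. The die at (279,226) lies between the jaws and the anvil face is around (255,213). I'll check my estimates against this second view.

```bash
cat >> h.py <<'E'
def overlay(c,A,D,f,box,s=6,T=None):
    img=np.ascontiguousarray(c['color'][...,::-1]);x0,y0,x1,y1=box
    im=cv2.resize(img[y0:y1,x0:x1],None,fx=s,fy=s,interpolation=cv2.INTER_CUBIC)
    for R,z,C,col in((.03,.048,A,(255,255,0)),(.038,.048,A,(255,255,0)),(.052,.01,A,(255,255,0)),(.018,.08,D,(0,255,0)),(.02,.065,D,(0,0,255))):
        for a in np.linspace(0,2*np.pi,120):
            q=(proj(c,[C[0]+R*np.cos(a),C[1]+R*np.sin(a),z])+.5-[x0,y0])*s
            cv2.circle(im,(int(q[0]),int(q[1])),1,col,-1)
    cv2.imwrite('pics/'+f+'.png',im)
E
python3 - <<'E'
from h import *
A=[.4906,.0296];D=[.509,.0386]
overlay(load('wrist1'),A,D,'o1',(195,140,325,265),6)
overlay(load('scene1'),A,D,'o1s',(270,180,340,240),8)
E
```

```text
(no output)
```

View pics/o1.png

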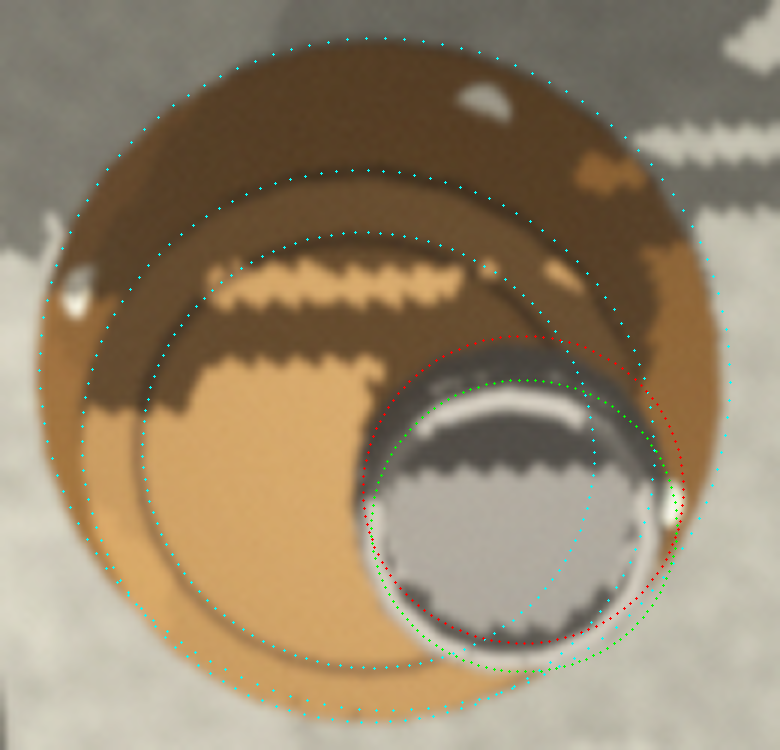

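View pics/o1s.png

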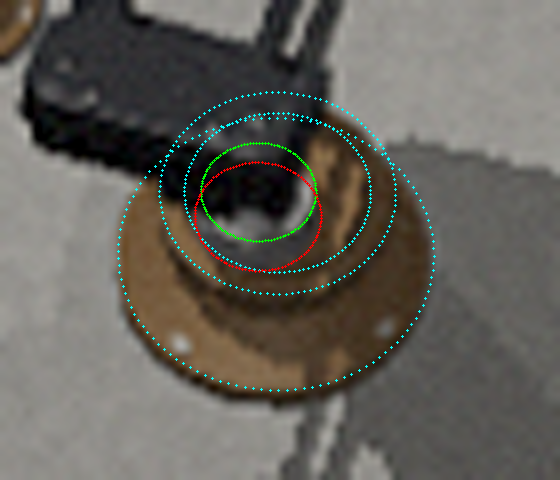

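```bash
python3 -m inch '{"dp":[[15,0,-1],[15,0,0],[15,0,0],[15,0,0],[15,0,0],[10,0,0],[5,0,0],[2,0,0],[0,0,0],[0,0,0],[0,0,0]],"yaw":[0,0,0,0,0,0,0,0,0,0,0]}'
python3 - <<'E'
from h import *
snap('wrist','wrist2');c=snap('side','side2');cv2.imwrite('pics/side2c.png',cv2.resize(c['color'][150:280,200:380,::-1],None,fx=4,fy=4,interpolation=2));s=bot.read_state();print(s['position'],s['force'])
E
```

```text
time_s: 2.42
position: [0.5071, 0.0379, 0.0673]
tcp_rot: [[0.002, 0.899, 0.438], [-0.0, 0.438, -0.899], [-1.0, 0.001, 0.001]]
force: [-0.2, -0.0, 1.0]
opening: 0.999
[0.50700636 0.03785844 0.06718421] [ 0.25320177 -0.39818845  0.1451765 ]
```

View pics/wrist2.png

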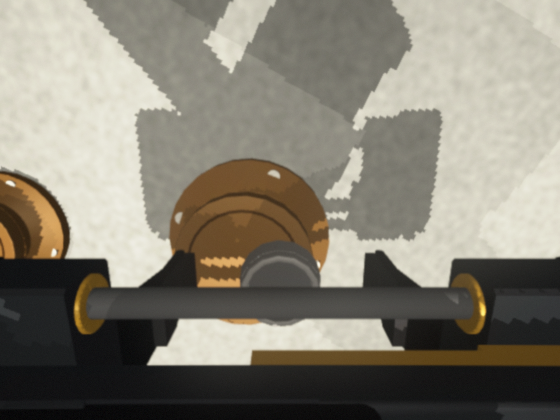

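View pics/side2c.png

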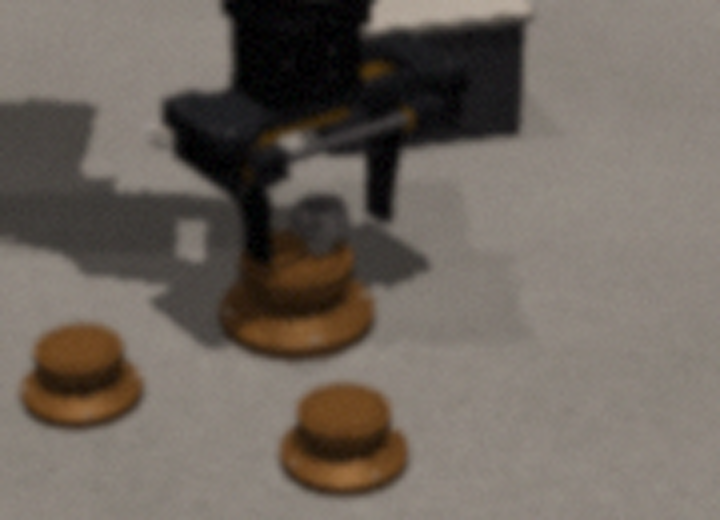

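The die at (281,283) sits midway between the fingers at about (190,265) and (367,265), with gaps of about 23 mm on each side. I'll start the push with the far pad.

```bash
python3 -m inch '{"dp":[[1,-4,0],[0,-4,0],[0,-4,0],[0,-3,0],[0,-2,0],[0,-1,0],[0,-1,0],[0,-1,0],[0,-1,0],[0,-1,0],[0,-1,0],[0,-1,0],[0,-1,0],[0,-1,0],[0,-1,0],[0,-1,0],[0,-1,0],[0,0,0],[0,0,0],[0,0,0]],"yaw":[0,0,0,0,0,0,0,0,0,0,0,0,0,0,0,0,0,0,0,0]}'
python3 - <<'E'
from h import *
snap('wrist','wrist3');s=bot.read_state();print(s['position'],s['force'])
E
```

```text
time_s: 4.18
position: [0.4805, 0.0252, 0.0656]
tcp_rot: [[-0.0, 0.899, 0.438], [-0.0, 0.438, -0.899], [-1.0, -0.0, 0.0]]
force: [-0.7, -0.2, 0.6]
opening: 0.998
[0.48047888 0.02522451 0.06554193] [-0.81665063 -0.10891041 -0.72934068]
```

View pics/wrist3.png

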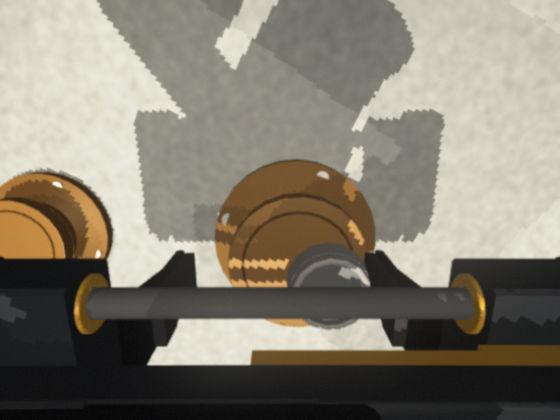

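The far pad is touching the die, which sits upright at (330,285). About 13 mm remain, so I'll push 10 mm and then look.

```bash
python3 -m inch '{"dp":[[0,-1,0],[0,-1,0],[0,-1,0],[0,-1,0],[0,-1,0],[0,-1,0],[0,-1,0],[0,-1,0],[0,-1,0],[0,-1,0],[0,0,0],[0,0,0],[0,0,0]],"yaw":[0,0,0,0,0,0,0,0,0,0,0,0,0]}'
python3 - <<'E'
from h import *
snap('wrist','wrist4');c=snap('side','side4');cv2.imwrite('pics/side4c.png',cv2.resize(c['color'][150:280,200:380,::-1],None,fx=4,fy=4,interpolation=2))
s=bot.read_state();print(s['position'],s['force'])
A=np.array([.4901,.0293]);T=s['position'][:2];u=np.array([.899,.438]);print('remaining',1e3*((T-A)@u+.0235))
E
```

```text
time_s: 5.32
position: [0.4715, 0.0208, 0.0656]
tcp_rot: [[-0.0, 0.899, 0.438], [0.0, 0.438, -0.899], [-1.0, -0.0, -0.0]]
force: [0.2, 0.1, 0.4]
opening: 0.997
[0.47148792 0.02083843 0.06554262] [-0.13099551  0.7527062  -0.78071724]
remaining 3.0615733063126953
```

View pics/wrist4.png

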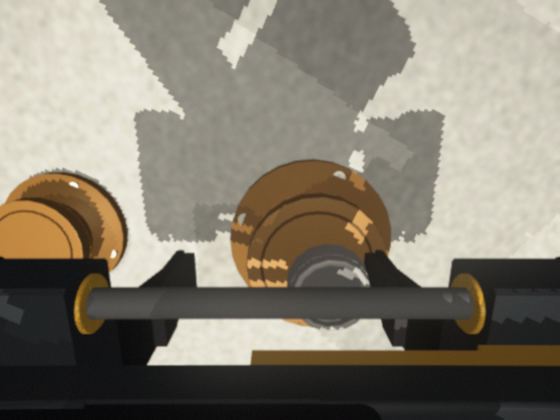

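View pics/side4c.png

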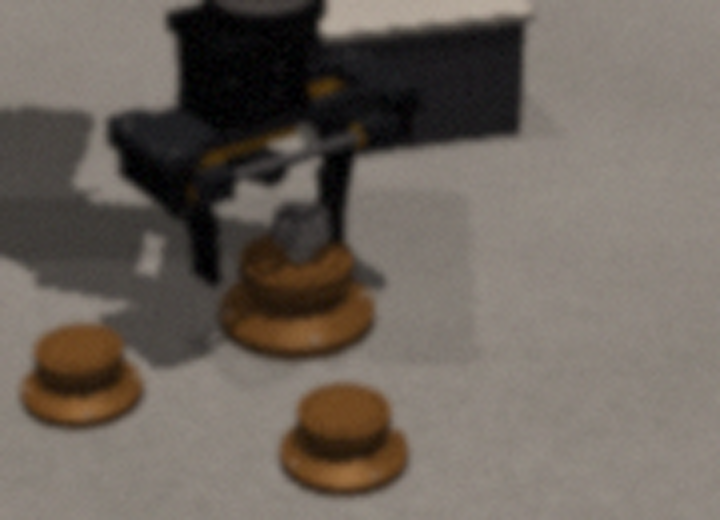

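The die is upright and sliding in contact with the pad. I'll push the last 3 mm, back off along +y and rise to check.

```bash
python3 -m inch '{"dp":[[0,-1,0],[0,-1,0],[0,-1,0],[0,0,0],[0,0,0],[0,2,0],[0,5,0],[0,6,0],[0,6,0],[0,2,0],[0,0,0],[-5,0,0],[-15,0,0],[-20,0,0],[-20,0,0],[-20,0,0],[-15,0,0],[0,0,0],[0,0,0],[0,0,0]],"yaw":[0,0,0,0,0,0,0,0,0,0,0,0,0,0,0,0,0,0,0,0]}'
python3 - <<'E'
from h import *
c=snap('wrist','wrist5');A=[.4901,.0293]
overlay(c,A,A,'o5',(205,140,335,265),6)
c=snap('side','side5');overlay(c,A,A,'o5d',(240,185,310,245),8)
print(bot.read_state()['position'])
E
```

```text
time_s: 7.08
position: [0.4869, 0.0288, 0.1601]
tcp_rot: [[-0.001, 0.899, 0.438], [0.0, 0.438, -0.899], [-1.0, -0.001, -0.001]]
force: [-0.9, 0.1, -0.9]
opening: 1.003
[0.4867224  0.02884618 0.15954694]
```

View pics/wrist5.png

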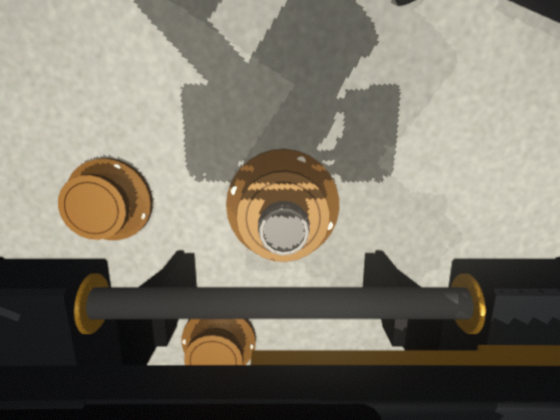

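View pics/o5.png

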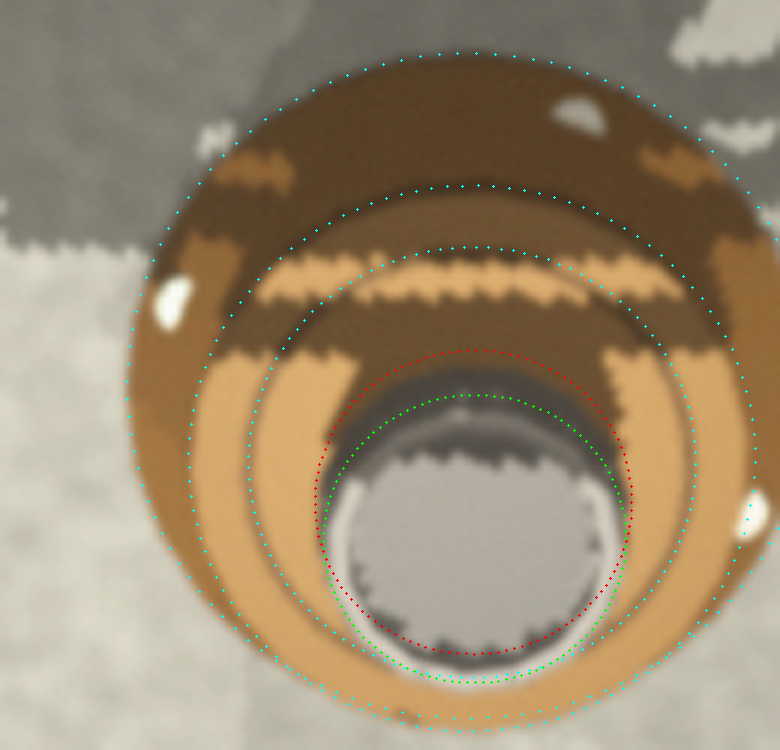

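View pics/o5d.png

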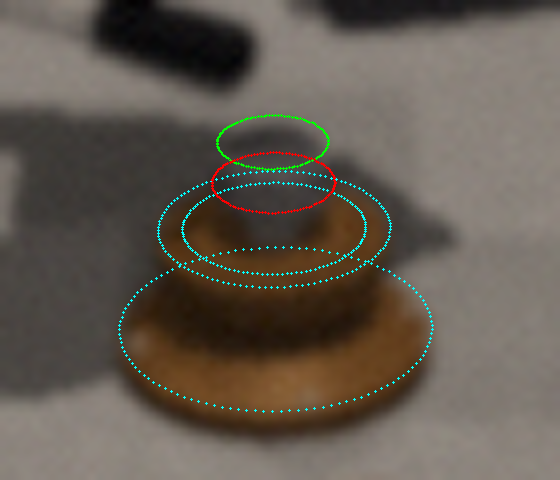

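In the wrist view the die rim at (284,230) is within about 1 mm of its expected spot above the ring centre, and the die is upright. Before handing in, I'll check that the watch and screwdriver haven't moved.

```bash
python3 - <<'E'
from h import *
a=load('side0')['color'];c=snap('side','side6');b=c['color']
for n,(x0,y0,x1,y1) in dict(watch=(262,285,310,325),driver=(232,178,274,198)).items():
    p=cv2.phaseCorrelate(*[cv2.cvtColor(i,cv2.COLOR_RGB2GRAY)[y0:y1,x0:x1].astype(np.float32) for i in(a,b)]);print(n,p)
A=[.4901,.0293];c=snap('scene','scene6');overlay(c,A,A,'o6s',(270,180,340,240),8)
s=bot.read_state();print(s['time_s'],s['force'])
cv2.imwrite('pics/s6.png',np.vstack([cv2.resize(i[170:330,220:330,::-1],(440,290)) for i in(a,b)]))
E
```

```text
watch ((0.014373288042897059, 0.008100409264915953), 0.9833748901883761)
driver ((0.5830168865961731, -0.004221625794473383), 0.6580245810084873)
7.2833 [-0.00363686 -0.29507746 -0.2204352 ]
```

View pics/s6.png

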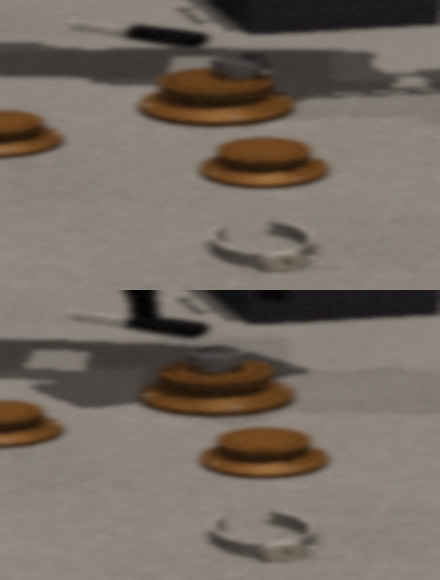

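```bash
python3 -c "
from rig import bot
print(bot.hand_in())"
```

```text
the job is handed in; nothing more can be done
None
```

I centred the die on the largest anvil and handed the job in at about 7.3 s; the hand-in reports no verdict. With the gripper open I pushed the die about 19 mm with one pad near its widest line, then backed off and rose clear.

**Die:** in the last wrist view it stands upright, about 1 mm from the anvil centre (limit 6 mm). The side view agrees, though its overlay drawing sits slightly high overall, about the size of the calibration error. I also took a final scene picture and drew the overlay on it, but did not view it.

**Force:** the wrist readings I took at the end of each move stayed around 1 N, which is noise level. I did not monitor the force during the push.

**Watch:** an image comparison shows no movement (0.01 px).

**Screwdriver:** the comparison gave a weaker match with a 0.6 px shift, roughly 1–2 mm, because a finger and its shadow crossed that crop. By eye it lies where it was, and the hand never came near it.

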